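Bring the open jar under the column outlet

TASK

Get the column ready for its next sample: with your fingers, push the jar rack along the bench until the one jar without a lid stands centred under the column's outlet and the rack's back is flush against the frame's bottom rail. Only push the rack, never pick up or tip it or a jar; keep clear of the glass column and leave everything else on the bench where it stands, then draw your hand back clear.

Things in the scene. Friction and masses are not known exactly. Their poses are not given: they have to be found in the camera images.
- frame: Fixed lattice of 13 mm dark steel rods standing on the bench. Its bottom rail is a straight round bar 700 mm long, 21 to 35 mm above the bench. Origin: on the bench straight below the middle of the rail's front face (the face towards the robot); x points away from the robot, square to the rail; y runs along the rail. Feet and bosses stand at y = -330 and +330; uprights, and upper rails 260 and 460 mm high, lie 65 to 90 mm behind the rail's front face.
- column: Upright glass column with a stopcock, fixed by clamps to the frame's upper rails. Up to 36 mm in diameter; the stopcock spans 50 mm along the rail at 137 mm height; the column reaches from 90 to 586 mm above the bench. Origin: on the bench straight below its outlet tip, 29 mm in front of the rail's front face; axes as the frame's.
- outlet (a point): Tip of the column's outlet tube (9 mm tube), 90 mm above the bench.
- rack: Loose white plastic jar rack standing on the bench, open-topped, 2 rows (front and back) of 4 square cells of 48 mm at 52 mm pitch; 108 (x) by 212 (y) by 45 mm high, flat walls and floor 4 mm thick. About 0.7 kg with its jars. Origin: centre of its underside; x points to its back wall (the one facing the rail), y along its length, z up. It slides on the bench and turns freely; pushing it takes about 4 to 12 N.
- rack_back_left (a point): +y end of the rack's back face, 28 mm up (54, 106, 28 mm in the rack's frame).
- rack_back_right (a point): -y end of the rack's back face, 28 mm up (54, -106, 28 mm in the rack's frame).
- jar_open: The one jar in the rack without a lid: wide-mouthed amber glass, 44 mm across, 62 high, mouth 34 mm wide inside. It stands loose in a cell of the back row (any of the four) with 2 mm play. Origin: centre of its underside, 4 mm above the bench.
- jar_mouth (a point): Centre of the open jar's mouth, 62 mm above the jar's underside.
- jar_a: Amber jar with a black lid, 44 mm across, 65 high, standing loose in a cell of the rack's back row. Origin: centre of its underside.
- jar_b: Amber jar with a black lid, 44 mm across, 65 high, standing loose in a cell of the rack's back row. Origin: centre of its underside.
- jar_c: Amber jar with a black lid, 44 mm across, 65 high, standing loose in a cell of the rack's back row. Origin: centre of its underside.
- jar_d: Amber jar with a black lid, 44 mm across, 65 high, standing loose in a cell of the rack's front row. Origin: centre of its underside.
- jar_e: Amber jar with a black lid, 44 mm across, 65 high, standing loose in a cell of the rack's front row. Origin: centre of its underside.
- cylinder: Bystander: plastic measuring cylinder on a 66 mm foot, 29 mm tube, 230 tall (mm). Origin: centre of its underside.
- flask: Bystander: stoppered conical flask, 85 across the base, 136 tall (mm). Origin: centre of its underside.
- washbottle: Bystander: white wash bottle with a bent spout, 68 across, 198 tall (mm). Origin: centre of its underside.
- beaker: Bystander: glass beaker, 72 across, 94 tall (mm). Origin: centre of its underside.
- dish: Bystander: low glass dish, 90 across, 16 tall (mm). Origin: centre of its underside.
- lid: Bystander: loose black jar lid lying on the bench, 43 across, 15 tall (mm). Origin: centre of its underside.
- reagent: Bystander: amber reagent bottle, 66 across, 150 tall (mm). Origin: centre of its underside.

How it is judged (in metres and radians):
At the end, for the whole second after the job is handed in: The centre of the open jar's mouth is within 12 mm, measured level, of the outlet tip; both ends of the rack's back face are within 5 mm of the rail's front face; the rack stands flat on the bench at rest and every jar stands upright on the floor of its cell (horizontal distance between jar_mouth and outlet below 0.012 m and x of each of rack_back_left, rack_back_right in the frame of frame above -0.005 m and height (world z) of rack below 0.003 m and angle between rack's own z axis and vertical below 0.03 rad and linear speed of rack below 0.01 m/s and z of each of jar_open, jar_a, jar_b, jar_c, jar_d, jar_e in the frame of rack below 0.008 m and angle between each of jar_open, jar_a, jar_b, jar_c, jar_d, jar_e's own z axis and vertical below 0.12 rad); the robot touches nothing.
It fails at once if the rack is lifted, tipped or carried (height (world z) of rack above 0.01 m or angle between rack's own z axis and vertical above 0.12 rad).
It fails at once if a jar is lifted out of its cell or tipped over (z of any of jar_open, jar_a, jar_b, jar_c, jar_d, jar_e in the frame of rack above 0.018 m or angle between any of jar_open, jar_a, jar_b, jar_c, jar_d, jar_e's own z axis and vertical above 0.35 rad).
It fails at once if the robot or the rack touches the glass column (contact force between any of the fingers, the arm, rack, jar_open and column above 2 N).
It fails at once if a bystander is disturbed (moved over 20 mm or tipped) (distance of any of cylinder, flask, washbottle, beaker, dish, lid, reagent from where it was at the start of the episode above 0.02 m or angle between any of cylinder, flask, washbottle, beaker, dish, lid, reagent's own z axis and vertical above 0.3 rad).
It also fails if it takes over 72 s, if anything falls off the work surface, if the arm or the gripper's body presses on something with over 40 N, if the wrist force passes 120 N, or if a joint passes its speed limit or range.

ROBOT

A 7-joint arm with a two-finger parallel gripper is mounted at the origin on the work surface. World frame = base frame: x ahead of the robot, y to its left, z up, the work surface at z = 0. Lengths are in m, angles in degrees, forces in N, time in s.
With the tool pointing down it reaches from about 0.4 to 0.75 m from the base axis. Payload 19.5 kg.
Tool frame: the origin (TCP) lies between the finger pads; the fingertips stand bot.finger_overhang ahead of it and the grasp point (between the pads) lies 6 mm ahead of it (bot.finger_overhang is the distance from the TCP to the fingertips, in m); z points along the fingers, y is the direction in which the jaws open and shut (so a half turn about z gives the same grasp; the last joint's range is limited). The gripper opens to 85 mm and grips with 20 to 120 N. Pads are 22 mm wide; open, the fingers measure 114 mm over their backs; the gripper's body (76 mm by 85 mm) begins 54 mm behind the grasp point. The pads swing forward as they close: fully open they stand 13 mm farther back than shut.
Start: joints at [-69.654, 40.479, -1.581, 85.061, 1.261, 54.483, -4.326], TCP at [0.222, 0.53, 0.256] pointing down, gripper open.
Joint ranges: [-155.06, 155.06], [-18.47, 123.98], [-90, 86.84], [0, 140.48], [-83.41, 263.41], [0, 116], [-161.91, 161.91]. Speed limits (degrees/s): [108.29, 108.29, 147.25, 147.25, 172.46, 172.46, 172.46].

INTERFACE

Orientations are given as a 3x3 rotation matrix whose columns are the frame's x, y, z axes.
In Python, from rig import bot gives the robot as it stands.
- The arm moves only by the shell command python3 -m jog 'ROWS' [OPENING] [FORCE]. ROWS is JSON, a list of rows, each a list of 6 numbers: the shift along the tool's x, y, z in mm, then the turn, a rotation vector about the tool's x, y, z in degrees. In form: [[x, y, z, rx, ry, rz], ...]. A call has 1 to 8 rows; each row is the pose to reach, as a shift and turn from the pose commanded when the call began, along the tool's axes at that moment; what a row does not reach only later rows make up. A row lasts 1/8 s, in which the tool goes at most 62.5 mm and 10.7 degrees, less where a joint would pass 70% of its speed; a pose out of reach is approached as far as the arm can. A call with a gripper value outside its range is refused whole. OPENING is the finger opening in mm, from 0 to 85.4, set as the call begins (- or left out, the last holds). The fingers move at their own pace and stop on an object; FORCE is the grip in N (left out, the last holds). Time passes only in rows, so rows that repeat a pose let the fingers close. It gives the time, the measured TCP pose, the force and the opening at its end, in the units of the state.
- bot.read_state(): the state, without advancing time (a new reading comes with each control period).
- bot.capture(name): name is "scene" or "top"; returns a dict with "frame" (420x560x3 uint8, red, green, blue), "z_map" (420x560 float32, m along the optical axis (not along the pixel's ray), 0 where there is no reading), "fx", "fy", "cx", "cy" (pixels), "xyz" and "rotation" of the camera in the world. Camera axes: x right, y up, looking along -z (the intrinsics and any distortion apply to the point x, -y, -z); pixel columns grow to the right and rows downward; lengths in m; the calibration is good to about 2 mm. A picture is of the moment at which its call begins.
- bot.finish_job(): hands the job in, once; it reports no verdict.
Trained networks look in a picture, given as the dict that the camera call returned (one of the last four; its "shot" number tells which), for a name from the list of things; names that differ only in an ending like _2 or _b are one class to them, and where a whole thing is asked for, a point or a joint stands for the part that bears it (a point fixed in the world has none). Each returns a list of dicts, best first, with "confidence" (0 to 1); they miss things now and then, are a little off and sometimes report something else, mostly with a low value. They report only what shows in the picture. A call takes as long as a camera call.
- bot.look_for(picture, label): "box" ([centre column, centre row, width, height] as shares, 0 to 1, of the picture: columns of its width, rows of its height, round what is visible of it).
- bot.silhouettes(picture, label): "mask" (420x560 bool, what is visible of it) and "box" ([centre column, centre row, width, height] as shares, 0 to 1, of the picture: columns of its width, rows of its height, round what is visible of it).
The state is a dict: "time_s": time; "qpos": joint angles; "joint_vel": joint speeds; "effort": joint torques, N m; "tcp_pos": TCP position; "tcp_rot": TCP orientation; "ft_force": force on the tool from outside, world axes, zero at the start; "moment": the same for the moment, N m; "grip_width": finger opening in m.
Only numpy, scipy, OpenCV 4.12 (cv2) and the standard library are available. Lean on these libraries where they do the work, as an engineer would, in place of code of your own. Each camera call takes 0.05 s, during which the arm holds its last target.

## Working session

There is one attempt and no reset: what is moved stays moved. The work goes in short steps, Python scripts to look and compute and a shell command to move; the robot and the scene stay as the last step left them, time stands still between calls to the robot, and variables do not carry over. Pictures are saved under pics/ and viewed, and the job is handed in when it is done.

```bash
ls; mkdir -p pics; cat > h.py <<'E'
import numpy as np,cv2
from rig import bot
def save(p,n): cv2.imwrite('pics/'+n+'.png',cv2.cvtColor(p['frame'],cv2.COLOR_RGB2BGR))
def cloud(p):
    z=p['z_map'];v,u=np.mgrid[0:z.shape[0],0:z.shape[1]]
    P=np.stack([(u-p['cx'])/p['fx']*z,-(v-p['cy'])/p['fy']*z,-z],-1)
    return P@np.array(p['rotation']).T+np.array(p['xyz'])
E
python3 - <<'E'
from h import *
for n in('scene','top'):
    p=bot.capture(n);save(p,n+'0');print(n,p['xyz'],np.round(p['rotation'],3).tolist(),p['fx'],[k for k in p])
s=bot.read_state();print(s['time_s'],s['tcp_pos'],np.round(s['tcp_rot'],3).tolist(),s['grip_width'],bot.finger_overhang,s['ft_force'])
E
```

```text
pics
scene [ 1.09287666 -0.42594511  1.29561784] [[0.623, -0.679, 0.387], [0.782, 0.55, -0.293], [-0.014, 0.485, 0.874]] 544.3226331451191 ['frame', 'z_map', 'fx', 'fy', 'cx', 'cy', 'xyz', 'rotation', 'shot']
top [0.4716165  0.01697164 1.28093753] [[-0.017, 0.996, -0.085], [-0.999, -0.014, 0.03], [0.029, 0.086, 0.996]] 456.0917852881126 ['frame', 'z_map', 'fx', 'fy', 'cx', 'cy', 'xyz', 'rotation', 'shot']
0.1 [0.2221338  0.53012144 0.25587689] [[-0.922, 0.386, -0.0], [0.386, 0.922, -0.001], [-0.0, -0.001, -1.0]] 0.08554677691882806 0.025 [-0.06712487 -0.00272461 -0.12914035]
```

View pics/scene0.png

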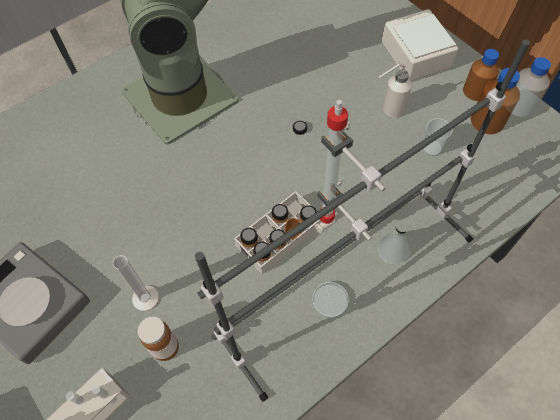

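View pics/top0.png

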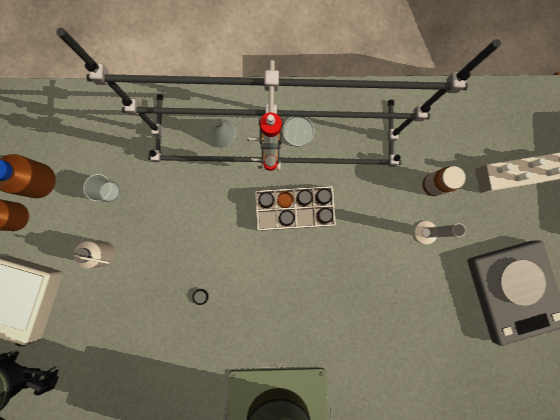

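The scene view shows the rack just in front of the column. In the top view (+x up, +y left), the rack spans about columns 257–335 and rows 188–230. The open jar is at about (286,200), the rail at about row 159 and the column at about (270,165). Now I'll measure them.

```bash
python3 - <<'E'
from h import *
p=bot.capture('top');C=cloud(p)
f=p['frame'];c=f[100:250,220:360];cv2.imwrite('pics/top_crop.png',cv2.cvtColor(cv2.resize(c,None,fx=5,fy=4,interpolation=cv2.INTER_CUBIC),cv2.COLOR_RGB2BGR)) 
for lab in['rack','jar_open','jar_a','frame','column','lid','cylinder','washbottle','beaker','dish','flask','reagent']:
    for d in bot.silhouettes(p,lab)[:6]:
        m=d['mask']&(p['z_map']>0);Q=C[m]
        print(lab,round(d['confidence'],2),m.sum(),np.round(np.array(d['box'])*[560,420,560,420]),np.round(np.median(Q,0),3),np.round(np.percentile(Q,2,axis=0),3),np.round(np.percentile(Q,98,axis=0),3))
# rack rim pts
r=bot.silhouettes(p,'rack')[0]['mask'];Z=C[...,2]
w=f.min(-1)>140
m=np.zeros_like(r);m[180:240,245:345]=1
m&=(Z>.037)&(Z<.05);Q=C[m];print('rim',len(Q))
R=cv2.minAreaRect((Q[:,:2]*1000).astype(np.float32));print(R);print(cv2.boxPoints(R))
# rail: bottom
m=np.zeros_like(r);m[150:170,140:410]=1;m&=(Z>.018)&(Z<.045);Q=C[m]
print('rail',len(Q))
for y0 in np.arange(-.3,.35,.05):
    q=Q[abs(Q[:,1]-y0)<.025]
    if len(q):print(round(y0,2),len(q),np.round(np.percentile(q[:,0],[2,50,98]),4),np.round(np.median(q[:,2]),4))
E
```

```text
rack 0.64 1731 [296. 209.  78.  41.] [ 0.558 -0.051  0.011] [ 0.512 -0.16  -0.   ] [0.622 0.047 0.051]
rack 0.55 237 [326. 199.  17.  18.] [ 0.594 -0.13   0.068] [ 0.577 -0.151  0.016] [ 0.616 -0.112  0.073]
jar_open 0.55 241 [284. 200.  16.  21.] [ 0.593 -0.027  0.012] [ 0.568 -0.047  0.002] [ 0.614 -0.008  0.068]
jar_a 0.81 238 [325. 198.  16.  17.] [ 0.594 -0.13   0.068] [ 0.577 -0.152  0.025] [ 0.615 -0.112  0.073]
jar_a 0.81 258 [304. 200.  20.  21.] [ 0.592 -0.079  0.068] [ 0.569 -0.1    0.005] [ 0.614 -0.06   0.074]
jar_a 0.55 221 [265. 201.  14.  22.] [0.586 0.02  0.068] [0.566 0.002 0.016] [0.607 0.039 0.073]
jar_a 0.52 230 [324. 215.  17.  13.] [ 0.545 -0.132  0.068] [ 0.526 -0.155  0.024] [ 0.564 -0.114  0.074]
jar_a 0.51 227 [286. 218.  19.  15.] [ 0.542 -0.031  0.069] [ 0.521 -0.051  0.005] [ 0.565 -0.011  0.075]
frame 0.59 8416 [278.  98. 441. 137.] [ 0.768 -0.017  0.304] [ 0.694 -0.342  0.002] [0.87  0.331 0.607]
column 0.58 1762 [267. 117.  36. 110.] [0.666 0.011 0.478] [ 0.652 -0.01   0.032] [0.795 0.041 0.577]
column 0.51 213 [286. 200.  17.  18.] [ 0.594 -0.03   0.
[... 1003 characters left out ...]
039062, -56.662994384765625), (108.2306137084961, 212.1988067626953), 2.5366368293762207)
[[ 509.5267     46.937397]
 [ 518.9182   -165.05348 ]
 [ 627.0427   -160.26338 ]
 [ 617.65125    51.727493]]
rail 1122
-0.3 98 [0.6866 0.6942 0.7108] 0.0341
-0.25 83 [0.6908 0.6963 0.7033] 0.033
-0.2 89 [0.6916 0.6969 0.7035] 0.0333
-0.15 77 [0.6926 0.698  0.7039] 0.0339
-0.1 86 [0.6954 0.7006 0.7078] 0.034
-0.05 89 [0.6963 0.7016 0.7081] 0.0337
-0.0 13 [0.6971 0.7023 0.7085] 0.0341
0.05 45 [0.6999 0.7056 0.7125] 0.0327
0.1 89 [0.7005 0.7058 0.7125] 0.0337
0.15 76 [0.7015 0.7071 0.7133] 0.0337
0.2 90 [0.7042 0.7099 0.7166] 0.0343
0.25 91 [0.7054 0.7106 0.717 ] 0.0333
0.3 107 [0.7043 0.7134 0.7314] 0.035
```

View pics/top_crop.png

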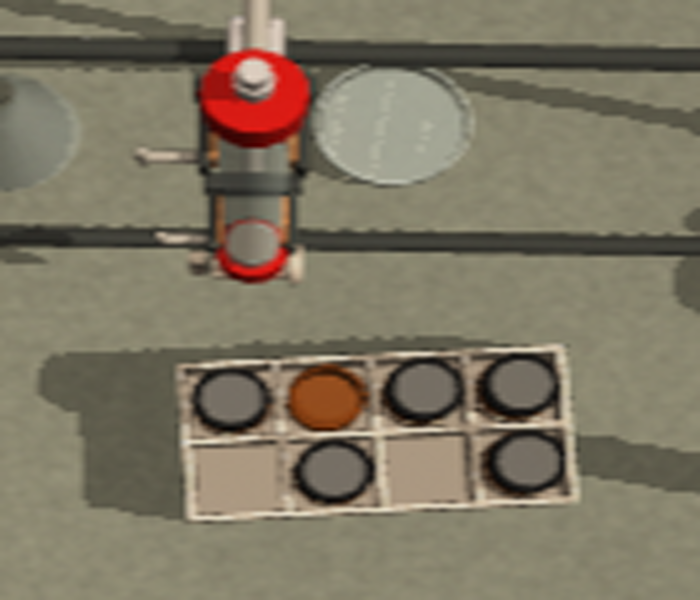

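```bash
cat >> h.py <<'E'
from scipy.optimize import least_squares
from scipy.spatial.transform import Rotation as R_
def plan(x,y,z,yaw):
    "tool y axis at world angle yaw, tool z down -> row for single pose"
    s=bot.read_state();R=np.array(s['tcp_rot']);t=np.array(s['tcp_pos'])
    a=np.radians(yaw);yy=np.array([np.cos(a),np.sin(a),0]);zz=np.array([0,0,-1.]);T=np.stack([np.cross(yy,zz),yy,zz],1)
    d=R.T@(np.array([x,y,z])-t)*1000
    rv=R_.from_matrix(R.T@T).as_rotvec(degrees=True)
    print('row',np.round(d,1),np.round(rv,2),'tcp',np.round(t,4),'F',np.round(s['ft_force'],1),'t',s['time_s'])
def frameline(p,C):
    Z=C[...,2];X=C[...,0]
    m=(Z>.026)&(Z<.045)&(X>.67)&(X<.73)&(abs(C[...,1])<.27)
    Q=C[m]
    k=np.polyfit(Q[:,1],Q[:,0],1)
    for _ in range(5):
        r=Q[:,0]-np.polyval(k,Q[:,1]);Q2=Q[abs(r)<.009];k=np.polyfit(Q2[:,1],Q2[:,0],1)
    return k,len(Q2)
E
python3 - <<'E'
from h import *
for n in('top','scene'):
    p=bot.capture(n);C=cloud(p);print(n,'rail',frameline(p,C))
    f=p['frame']
    X,Y,Z=C[...,0],C[...,1],C[...,2]
    for lo,hi in[(.085,.11),(.11,.13),(.13,.15),(.15,.2),(.2,.25),(.25,.3),(.3,.4),(.4,.5),(.5,.54),(.54,.56),(.56,.575),(.575,.6)]:
        m=(Z>lo)&(Z<hi)&(abs(Y-.01)<.06)&(X>.6)&(X<.72);Q=C[m]
        if len(Q)>5:
            c=least_squares(lambda a:np.hypot(Q[:,0]-a[0],Q[:,1]-a[1])-a[2],[.667,.01,.015],loss='soft_l1',f_scale=.002).x
            print(lo,len(Q),np.round(Q.min(0),3),np.round(Q.max(0),3),'circ',np.round(c,4))
    # rack rim
    m=(Z>.037)&(Z<.049)&(X>.45)&(X<.66)&(Y<.1)&(Y>-.25);Q=C[m]
    if len(Q)>50: print(len(Q),cv2.minAreaRect((Q[:,:2]*1000).astype(np.float32)))
    c=f[150:280,220:400] if n=='scene' else f[100:250,220:360]
    cv2.imwrite('pics/c_%s.png'%n,cv2.cvtColor(cv2.resize(c,None,fx=4,fy=4,interpolation=cv2.INTER_CUBIC),cv2.COLOR_RGB2BGR))
E
```

```text
top rail (array([0.03057799, 0.70353119]), 808)
0.13 45 [ 0.656 -0.014  0.134] [0.679 0.042 0.15 ] circ [0.6785 0.01   0.0243]
0.15 77 [ 0.651 -0.014  0.151] [0.672 0.041 0.2  ] circ [0.6811 0.0118 0.027 ]
0.2 44 [ 0.655 -0.003  0.201] [0.666 0.023 0.248] circ [0.6692 0.0106 0.0134]
0.25 191 [ 0.652 -0.011  0.252] [0.695 0.052 0.299] circ [0.6764 0.0123 0.0214]
0.3 120 [ 0.655 -0.002  0.301] [0.669 0.024 0.399] circ [0.6693 0.0109 0.0135]
0.4 357 [ 0.651 -0.011  0.402] [0.719 0.053 0.499] circ [0.6843 0.0154 0.0284]
0.5 50 [ 0.651 -0.006  0.5  ] [0.668 0.029 0.539] circ [0.6702 0.0108 0.0182]
0.54 320 [ 0.651 -0.006  0.54 ] [0.687 0.029 0.559] circ [0.6695 0.0111 0.014 ]
0.56 29 [0.663 0.006 0.561] [0.672 0.017 0.575] circ [0.6692 0.0113 0.0058]
0.575 40 [0.664 0.006 0.575] [0.675 0.016 0.582] circ [0.6686 0.0113 0.0038]
690 ((568.4126586914062, -56.69207000732422), (108.49259185791016, 212.2824249267578), 2.7694039344787598)
scene rail (array([0.03136052, 0.71015581]), 552)
0.085 7 [0.669 0.005 0.088] [0.675 0.01  0.11 ] circ [0.6722 0.0086 0.0029]
0.11 16 [ 0.66  -0.015  0.11 ] [0.
[... 239 characters left out ...]
85 0.016 0.245] circ [0.6713 0.0097 0.0129]
0.25 263 [ 0.654 -0.011  0.262] [0.719 0.052 0.3  ] circ [0.6631 0.0184 0.0267]
0.3 337 [ 0.662 -0.005  0.3  ] [0.686 0.019 0.4  ] circ [0.6707 0.0106 0.0133]
0.4 716 [ 0.654 -0.013  0.4  ] [0.72  0.054 0.5  ] circ [0.6683 0.0223 0.0267]
0.5 199 [ 0.657 -0.008  0.5  ] [0.69  0.024 0.54 ] circ [0.6701 0.0114 0.0169]
0.54 277 [ 0.654 -0.008  0.54 ] [0.689 0.027 0.56 ] circ [0.6715 0.0098 0.0138]
0.56 46 [0.665 0.003 0.56 ] [0.678 0.015 0.575] circ [0.6713 0.0106 0.0053]
0.575 32 [0.666 0.006 0.576] [0.677 0.016 0.582] circ [0.6707 0.01   0.0037]
767 ((570.5543823242188, -56.06976318359375), (112.7735595703125, 215.51144409179688), 3.2320520877838135)
```

View pics/c_scene.png

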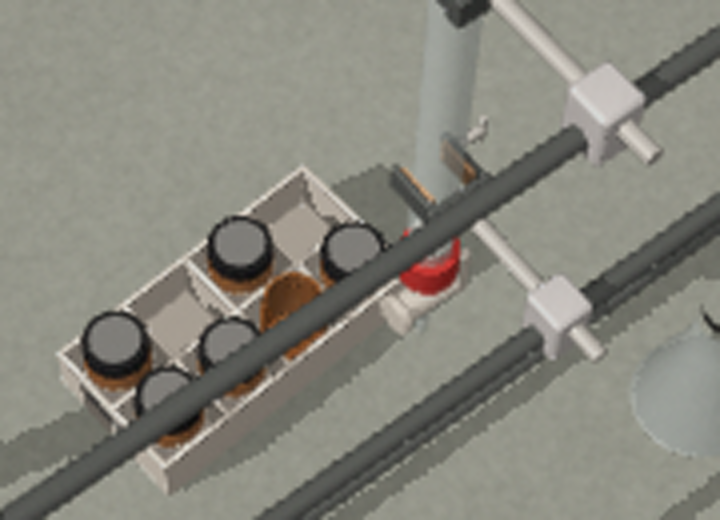

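Two cameras agree on these poses:

| Item | Position (m) | Yaw |
|---|---|---|
| Outlet | (0.669, 0.011) | – |
| Rail centreline | x = 0.7035 + 0.031·y | −1.8° |
| Rack centre | (0.568, −0.057) | +2.6° |

First I push the rack's −y end along the rail, which also squares it up. Then I push from the front.

```bash
python3 - <<'E'
from h import *
plan(.45,.17,.256,30);plan(.5633,-.2178,.256,-1.8)
E
```

```text
row [-3.493e+02 -2.443e+02  3.000e-01] [-0.    0.   37.26] tcp [0.2222 0.5303 0.2563] F [-0.6 -0.3 -0.6] t 0.9
row [-6.037e+02 -5.581e+02  3.000e-01] [-0.    0.   69.06] tcp [0.2222 0.5303 0.2563] F [-0.6 -0.3 -0.6] t 0.9
```

```bash
python3 -m jog '[[-60,-40,0,0,0,6],[-110,-75,0,0,0,12],[-160,-112,0,0,0,18],[-210,-147,0,0,0,24],[-260,-182,0,0,0,30],[-305,-213,0,0,0,36],[-349,-244,0,0,0,37],[-349,-244,0,0,0,37]]' 60; python3 - <<'E'
from h import *
plan(.5633,-.2178,.256,-1.8)
E
```

```text
time_s: 1.9
tcp_pos: [0.4514, 0.1669, 0.2564]
tcp_rot: [[-0.499, 0.867, 0.001], [0.867, 0.499, -0.001], [-0.001, 0.0, -1.0]]
ft_force: [-0.8, 0.8, -0.3]
grip_width: 0.0599
row [-389.2  -94.9    0.9] [3.000e-02 8.000e-02 3.171e+01] tcp [0.4514 0.1669 0.2564] F [-0.8  0.8 -0.3] t 1.9
```

```bash
python3 -m jog '[[-55,-13,0,0,0,5],[-110,-27,0,0,0,10],[-165,-40,0,0,0,15],[-220,-54,0,0,0,20],[-275,-67,0,0,0,25],[-330,-80,0,0,0,30],[-389,-95,0,0,0,31.7],[-389,-95,0,0,0,31.7]]'; python3 - <<'E'
from h import *
plan(.5633,-.2178,.040,-1.8)
p=bot.capture('top');save(p,'top1')
C=cloud(p);Z=C[...,2]
m=(Z>.1)&(Z<.5)&(abs(C[...,0]-.56)<.12)&(abs(C[...,1]+.22)<.1)
p2=bot.capture('scene');save(p2,'scene1');C=cloud(p2)
m=(C[...,2]>.15)&(C[...,2]<.6)&(abs(C[...,0]-.56)<.1)&(abs(C[...,1]+.22)<.1)
Q=C[m];print(len(Q),Q.min(0),Q.max(0))
E
```

```text
time_s: 2.9
tcp_pos: [0.5636, -0.2171, 0.2557]
tcp_rot: [[0.03, 1.0, -0.001], [1.0, -0.03, -0.002], [-0.002, -0.001, -1.0]]
ft_force: [-0.4, 0.7, -0.2]
grip_width: 0.0597
row [-4.000e-01 -1.000e-01  2.157e+02] [-0.04  0.09  0.1 ] tcp [ 0.5636 -0.2171  0.2557] F [-0.4  0.7 -0.2] t 2.9
6027 [ 0.5107453 -0.285424   0.2342572] [ 0.63937646 -0.13072551  0.59993853]
```

View pics/scene1.png

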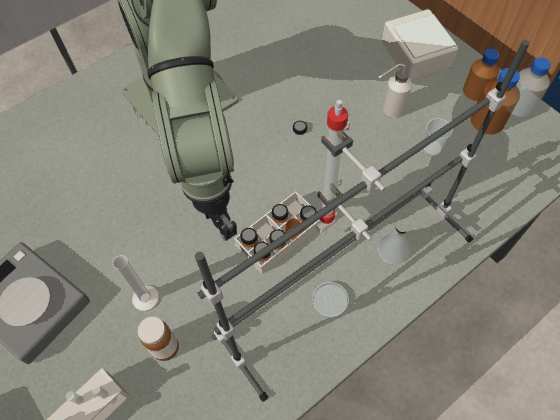

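View pics/top1.png

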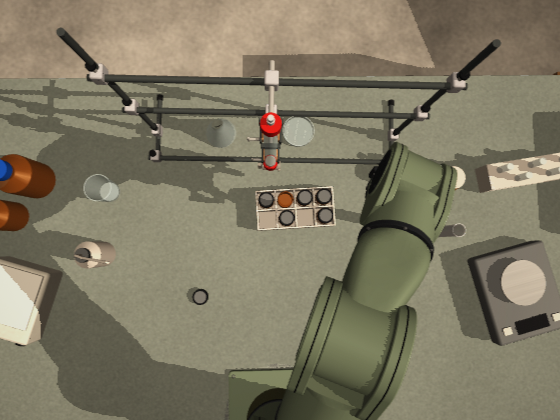

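```bash
python3 - <<'E'
from h import *
for n in('scene','top'):
    p=bot.capture(n);C=cloud(p)
    f=p['frame'].astype(int)
    m=(C[...,2]>.2)&(C[...,0]<.72)&(abs(C[...,1]+.22)<.17)
    Q=C[m]
    for lo in np.arange(.2,.8,.05):
        q=Q[(Q[:,2]>lo)&(Q[:,2]<lo+.05)]
        if len(q)>8: print(n,round(lo,2),len(q),'x',np.round([q[:,0].min(),q[:,0].max()],3),'y',np.round([q[:,1].min(),q[:,1].max()],3))
E
```

```text
scene 0.2 142 x [-0.087  0.606] y [-0.225 -0.06 ]
scene 0.25 246 x [-0.069  0.629] y [-0.23  -0.067]
scene 0.3 643 x [-0.087  0.634] y [-0.233 -0.061]
scene 0.35 756 x [-0.05   0.605] y [-0.251 -0.06 ]
scene 0.4 528 x [0.092 0.614] y [-0.261 -0.085]
scene 0.45 918 x [0.083 0.619] y [-0.261 -0.085]
scene 0.5 709 x [0.15  0.639] y [-0.284 -0.103]
scene 0.55 3258 x [0.206 0.637] y [-0.284 -0.116]
scene 0.6 4048 x [0.272 0.596] y [-0.262 -0.053]
scene 0.65 3454 x [0.334 0.504] y [-0.204 -0.056]
scene 0.7 255 x [0.404 0.438] y [-0.166 -0.107]
top 0.25 15 x [0.6   0.627] y [-0.205 -0.201]
top 0.3 40 x [0.615 0.631] y [-0.209 -0.201]
top 0.4 29 x [0.561 0.595] y [-0.177 -0.165]
top 0.5 269 x [0.507 0.635] y [-0.265 -0.127]
top 0.55 2290 x [0.475 0.632] y [-0.28  -0.113]
top 0.6 3883 x [0.232 0.594] y [-0.262 -0.081]
top 0.65 5024 x [0.236 0.502] y [-0.204 -0.05 ]
top 0.7 8142 x [0.255 0.438] y [-0.164 -0.05 ]
top 0.75 1756 x [0.297 0.369] y [-0.147 -0.08 ]
```

```bash
python3 -m jog '[[0,0,40,0,0,0],[0,0,80,0,0,0],[0,0,120,0,0,0],[0,0,155,0,0,0],[0,0,185,0,0,0],[0,0,205,0,0,0],[0,0,215,0,0,0],[0,0,215,0,0,0]]'; python3 - <<'E'
from h import *
plan(.5633,-.2178,.040,-1.8)
p2=bot.capture('scene');save(p2,'scene2')
c=p2['frame'][180:290,160:340];cv2.imwrite('pics/c2.png',cv2.cvtColor(cv2.resize(c,None,fx=4,fy=4),cv2.COLOR_RGB2BGR))
E
```

```text
time_s: 4.1
tcp_pos: [0.5639, -0.2133, 0.0415]
tcp_rot: [[0.025, 1.0, -0.0], [1.0, -0.025, -0.0], [-0.0, -0.0, -1.0]]
ft_force: [0.5, -0.9, -0.2]
grip_width: 0.0601
row [-4.5 -0.5  1.5] [-0.    0.    0.38] tcp [ 0.5639 -0.2133  0.0415] F [ 0.5 -0.9 -0.2] t 4.1
```

View pics/c2.png

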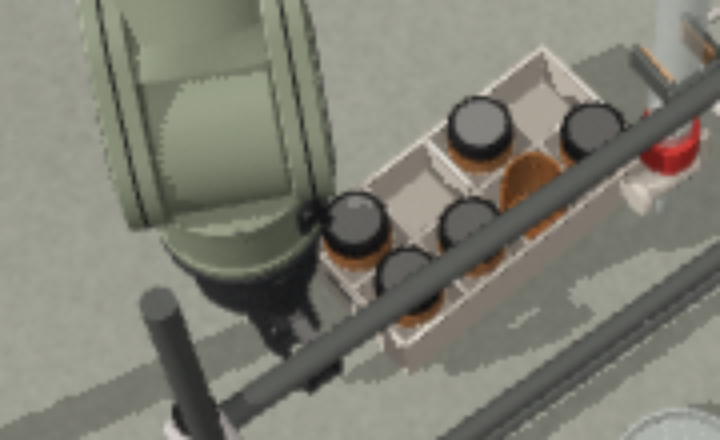

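```bash
python3 -m jog '[[5,0,1,0,0,0.4],[10,0,1,0,0,0.4],[15,0,1,0,0,0.4],[20,0,1,0,0,0.4],[24,0,1,0,0,0.4],[28,0,1,0,0,0.4],[32,0,1,0,0,0.4],[36,0,1,0,0,0.4]]'; python3 -m jog '[[4,0,0,0,0,0],[8,0,0,0,0,0],[12,0,0,0,0,0],[16,0,0,0,0,0],[20,0,0,0,0,0],[24,0,0,0,0,0],[28,0,0,0,0,0],[28,0,0,0,0,0]]'
cat >> h.py <<'E'
# rack pose fit from rim points by minAreaRect + known size (mm)
def rackpose(p):
    C=cloud(p);X,Y,Z=C[...,0],C[...,1],C[...,2];f=p['frame'].astype(int)
    m=(Z>.037)&(Z<.049)&(X>.45)&(X<.69)&(Y<.16)&(Y>-.25)&(f.min(-1)>120)
    m=cv2.morphologyEx(m.astype(np.uint8),cv2.MORPH_OPEN,np.ones((1,1)))>0
    Q=C[m][:,:2]
    # 2x4 grid template: walls at x in -52,0,52 ; y in -104..104 step 52 ; fit distance of rim pts to nearest wall line
    wx=np.array([-.052,0,.052]);wy=np.arange(-.104,.105,.052)
    def res(a):
        c,s=np.cos(a[2]),np.sin(a[2]);d=Q-a[:2];lx=d[:,0]*c+d[:,1]*s;ly=-d[:,0]*s+d[:,1]*c
        dx=np.abs(lx[:,None]-wx).min(1);dy=np.abs(ly[:,None]-wy).min(1)
        out=np.maximum(0,np.abs(lx)-.054)+np.maximum(0,np.abs(ly)-.106)
        return np.minimum(dx,dy)+3*out
    r=cv2.minAreaRect((Q*1000).astype(np.float32));best=None
    c0=np.array(r[0])/1000
    for dx in(-.01,0,.01):
        for dy in(-.02,-.01,0,.01,.02):
            for yw in np.radians([-5,-2,0,2]):
                o=least_squares(res,[c0[0]+dx,c0[1]+dy,yw],loss='soft_l1',f_scale=.002)
                if best is None or o.cost<best.cost:best=o
    return best.x[:2],np.degrees(best.x[2]),best.cost/len(Q)*1e6,r,len(Q)
def report(tag):
    for n in('top','scene'):
        p=bot.capture(n);save(p,tag+n)
        try:print(n,rackpose(p))
        except Exception as e:print(n,e)
        C=cloud(p)
        for d in bot.silhouettes(p,'jar_open')[:2]:
            q=C[d['mask']];q=q[(q[:,2]>.055)&(q[:,2]<.075)];print('  jar',round(d['confidence'],2),np.round(np.array(d['box'])*[560,420,560,420]),len(q),np.round((q.min(0)+q.max(0))/2,4) if len(q) else '')
E
python3 - <<'E'
from h import *
plan(.5633,-.2178,.040,-1.8)
report('a')
E
```

```text
time_s: 5.15
tcp_pos: [0.5647, -0.1773, 0.0403]
tcp_rot: [[0.032, 0.999, -0.0], [0.999, -0.032, -0.0], [-0.0, -0.0, -1.0]]
ft_force: [0.0, -0.9, -1.0]
grip_width: 0.0602
time_s: 6.15
tcp_pos: [0.5657, -0.1488, 0.0403]
tcp_rot: [[0.032, 1.0, -0.0], [1.0, -0.032, 0.001], [0.001, -0.0, -1.0]]
ft_force: [-0.3, 0.9, 0.3]
grip_width: 0.0597
row [-69.   -0.2   0.3] [-0.   -0.03 -0.01] tcp [ 0.5657 -0.1488  0.0403] F [-0.3  0.9  0.3] t 6.15
top (array([ 0.5758682 , -0.03166096]), np.float64(-0.5787132151639287), np.float64(0.3489240644123598), ((575.1830444335938, -27.317970275878906), (199.2490234375, 107.15237426757812), 89.21782684326172), 313)
  jar 0.65 [276. 197.  15.  19.] 57 [ 0.6017 -0.0068  0.0628]
  jar 0.65 [314. 197.  15.  20.] 145 [ 0.6012 -0.106   0.0657]
scene (array([ 0.57747975, -0.03205554]), np.float64(-0.4771799929802), np.float64(0.9633226471714501), ((577.6024780273438, -31.854820251464844), (109.40997314453125, 213.64260864257812), 0.05131172388792038), 289)
  jar 0.24 [292. 229.  53.  80.] 19 [ 0.5724 -0.019   0.0674]
```

View pics/atop.png

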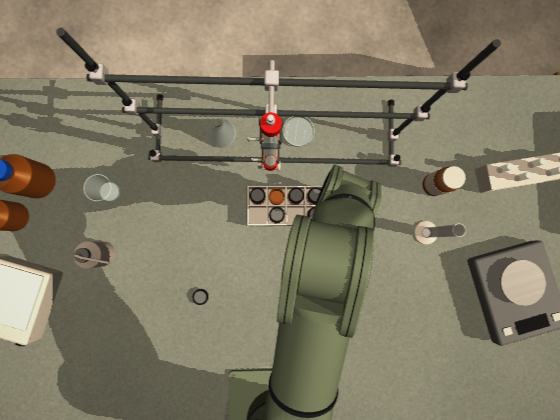

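View pics/ascene.png

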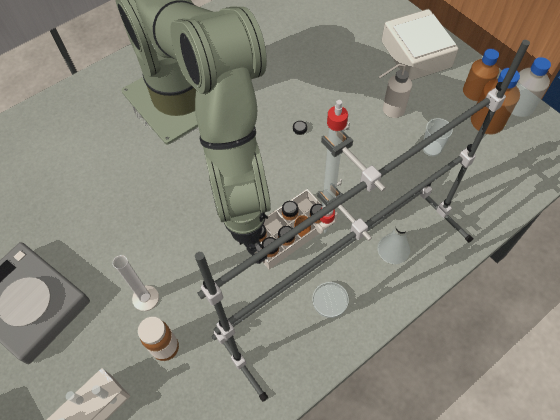

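The lateral push works: the rack is at (0.577, −0.032) with yaw −0.5°, so about 20 mm remains. The open jar shows at about (276,197).

```bash
python3 -m jog '[[4,0,0,0,0,0],[8,0,0,0,0,0],[12,0,0,0,0,0],[15,0,0,0,0,0],[18,0,0,0,0,0],[20,0,0,0,0,0],[20,0,0,0,0,0],[20,0,0,0,0,0]]'; python3 - <<'E'
from h import *
report('b')
E
```

```text
time_s: 7.35
tcp_pos: [0.5662, -0.1292, 0.0403]
tcp_rot: [[0.032, 0.999, -0.0], [0.999, -0.032, 0.0], [0.0, -0.0, -1.0]]
ft_force: [0.2, -1.1, 0.9]
grip_width: 0.0598
top (array([ 0.57837018, -0.01294823]), np.float64(-1.5319761408531414), np.float64(0.5298248529037426), ((578.5988159179688, -4.3608245849609375), (193.849609375, 108.00788116455078), 87.9217758178711), 322)
  jar 0.66 [270. 196.  12.  19.] 57 [0.6037 0.0121 0.063 ]
  jar 0.39 [272. 206.  66.  37.] 69 [ 0.5838 -0.0239  0.0654]
scene (array([ 0.5799897 , -0.01384394]), np.float64(-1.5035605751969512), np.float64(1.027721750878251), ((579.6227416992188, -14.648994445800781), (212.92449951171875, 110.6548843383789), 88.6773681640625), 261)
```

```bash
python3 -m jog '[[2,0,0,0,0,0],[2,0,0,0,0,0],[-15,0,0,0,0,0],[-40,0,0,0,0,0],[-45,0,-40,0,0,0],[-45,0,-90,0,0,0],[-45,0,-140,0,0,0],[-45,0,-140,0,0,0]]' 80
cat >> h.py <<'E'
def plan2(n,a,z,tilt,rail=-1.8):
    r=np.radians(rail);N=np.array([np.cos(r),np.sin(r),0]);A=np.array([-np.sin(r),np.cos(r),0]);U=np.array([0,0,1.])
    t=np.radians(tilt);zz=np.sin(t)*N-np.cos(t)*U;T=np.stack([np.cross(A,zz),A,zz],1)
    s=bot.read_state();R=np.array(s['tcp_rot']);p=np.array(s['tcp_pos'])
    print('row',np.round(R.T@(n*N+a*A+z*U-p)*1000,1),np.round(R_.from_matrix(R.T@T).as_rotvec(degrees=True),2),'tcp n a z',np.round([N@p,A@p,p[2]],4),'F n a z',np.round([N@s['ft_force'],A@s['ft_force'],s['ft_force'][2]],1),s['time_s'])
E
python3 - <<'E'
from h import *
s=bot.read_state();print(s['qpos'])
report('c')
plan2(.43,0,.18,0);plan2(.43,0,.18,20);plan2(.43,-.08,.18,20)
E
```

```text
time_s: 8.55
tcp_pos: [0.5658, -0.1761, 0.1838]
tcp_rot: [[0.033, 0.999, 0.005], [0.999, -0.033, -0.002], [-0.002, 0.005, -1.0]]
ft_force: [0.2, -0.0, -0.3]
grip_width: 0.08
[  8.86742613  47.56104293  10.94085301  87.01367949 -11.16244967
  46.17258077  22.15427508]
top (array([ 0.57838634, -0.0114191 ]), np.float64(-1.69877987327647), np.float64(0.574851948121483), ((578.3463134765625, -10.980758666992188), (210.74729919433594, 107.84048461914062), 88.49528503417969), 476)
  jar 0.46 [269. 196.  15.  21.] 54 [0.6049 0.0134 0.0641]
scene (array([ 0.58020714, -0.01232209]), np.float64(-1.853491352225062), np.float64(1.2333776246194126), ((580.0208740234375, -12.773948669433594), (212.81898498535156, 110.62706756591797), 88.46630096435547), 344)
  jar 0.71 [309. 224.  16.  16.] 35 [0.6081 0.0103 0.0623]
  jar 0.43 [299. 208.  16.  19.] 214 [0.5562 0.0144 0.0649]
row [ 157.  -139.7   -0.3] [-6.000e-02 -7.000e-02 -9.006e+01] tcp n a z [ 0.5695 -0.1571  0.1795] F n a z [ 0.3 -0.9 -0.4] 8.75
row [ 157.  -139.7   -0.3] [-15.76 -15.76 -89.05] tcp n a z [ 0.5695 -0.1571  0.1795] F n a z [ 0.3 -0.9 -0.4] 8.75
row [  77.  -139.6   -0.3] [-15.76 -15.76 -89.05] tcp n a z [ 0.5695 -0.1571  0.1795] F n a z [ 0.3 -0.9 -0.4] 8.75
```

The rack is now parallel to the rail (−1.75°) and its lateral position is right. Next I swing the hand round to the front, with the tool tilted 20° so the wrist stays back from the column.

```bash
python3 -m jog '[[10,-40,0,0,0,-10],[20,-80,0,0,0,-20],[35,-120,0,0,0,-30],[60,-140,0,0,0,-40],[85,-140,0,0,0,-50],[115,-140,0,0,0,-60],[140,-140,0,0,0,-70],[157,-140,0,0,0,-80]]'; python3 - <<'E'
from h import *
plan2(.45,0,.18,20)
E
```

```text
time_s: 9.75
tcp_pos: [0.4297, -0.0121, 0.1797]
tcp_rot: [[-0.98, 0.199, -0.001], [0.199, 0.98, 0.0], [0.001, -0.0, -1.0]]
ft_force: [-0.3, -0.1, 0.6]
grip_width: 0.0802
row [-20.1   2.   -0.4] [ -1.68 -20.03  -9.56] tcp n a z [0.4298 0.0014 0.1797] F n a z [-0.3 -0.1  0.6] 9.75
```

```bash
python3 -m jog '[[-5,0,0,-0.5,-6,-3],[-10,1,0,-1,-12,-6],[-20,2,0,-1.4,-17,-8],[-20,2,0,-1.7,-20,-9.6],[-20,2,0,-1.7,-20,-9.6],[-20,2,0,-1.7,-20,-9.6]]'; python3 - <<'E'
from h import *
plan2(.465,0,.032,20)
p2=bot.capture('scene');save(p2,'scene3')
E
```

```text
time_s: 10.5
tcp_pos: [0.4649, -0.0159, 0.2027]
tcp_rot: [[-0.95, 0.037, 0.309], [0.035, 0.999, -0.012], [-0.309, -0.0, -0.951]]
ft_force: [-0.5, 0.8, 0.1]
grip_width: 0.0798
row [ 53.    1.4 162.3] [-0.13 -2.   -0.32] tcp n a z [ 0.4652 -0.0013  0.2027] F n a z [-0.5  0.8  0.1] 10.5
```

View pics/scene3.png

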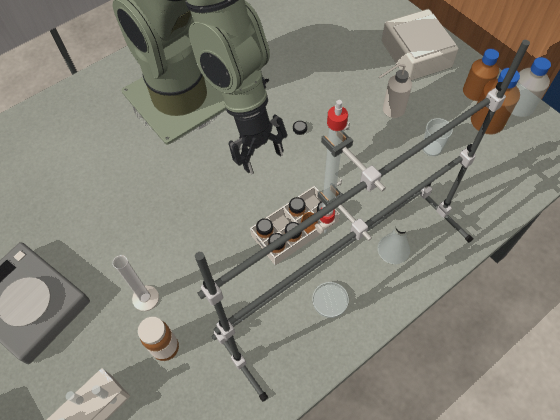

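```bash
python3 -m jog '[[0,0,0,0,0,0],[0,0,0,0,0,0]]'; python3 - <<'E'
from h import *
plan2(.465,0,.032,20)
E
```

```text
time_s: 10.8
tcp_pos: [0.465, -0.0158, 0.203]
tcp_rot: [[-0.95, 0.037, 0.309], [0.035, 0.999, -0.012], [-0.31, -0.0, -0.951]]
ft_force: [0.1, 0.1, -0.2]
grip_width: 0.0802
row [ 53.3   1.2 162.5] [-0.12 -1.96 -0.32] tcp n a z [ 0.4653 -0.0012  0.203 ] F n a z [ 0.1  0.2 -0.2] 10.8
```

```bash
python3 -m jog '[[10,0,30,0,0,0],[20,0,60,0,0,0],[30,0,90,0,0,0],[40,0,120,0,0,0],[40,0,120,0,0,0],[40,0,120,0,0,0]]'; python3 - <<'E'
from h import *
plan2(.465,0,.032,20)
s=bot.read_state();print(s['qpos'])
E
```

```text
time_s: 11.55
tcp_pos: [0.507, -0.0171, 0.1173]
tcp_rot: [[-0.972, 0.037, 0.23], [0.036, 0.999, -0.009], [-0.23, -0.001, -0.973]]
ft_force: [-0.7, -0.4, -0.1]
grip_width: 0.0798
row [60.8  1.  73.3] [-0.14 -6.68 -0.32] tcp n a z [ 0.5073 -0.0012  0.1173] F n a z [-0.7 -0.5 -0.1] 11.55
[-3.10530916e+00  4.58974777e+01  1.49845370e+00  1.20790336e+02
 -4.68342538e+01  5.44432342e-02  1.32497972e+02]
```

Joint 6 is at its limit, so 20° isn't reachable this close in. I'll use about 8° instead, which still leaves the column well clear.

```bash
python3 -m jog '[[0,0,0,0,0,0]]'; python3 - <<'E'
from h import *
plan2(.48,0,.117,8);plan2(.48,0,.037,8)
E
```

```text
time_s: 11.68
tcp_pos: [0.5071, -0.0171, 0.1178]
tcp_rot: [[-0.972, 0.038, 0.231], [0.037, 0.999, -0.009], [-0.231, -0.001, -0.973]]
ft_force: [0.2, -0.6, 0.2]
grip_width: 0.08
row [26.8  1.  -5.5] [-0.1   5.37 -0.36] tcp n a z [ 0.5074 -0.0011  0.1178] F n a z [ 0.2 -0.6  0.2] 11.675
row [45.3  1.  72.3] [-0.1   5.37 -0.36] tcp n a z [ 0.5074 -0.0011  0.1178] F n a z [ 0.2 -0.6  0.2] 11.675
```

```bash
python3 -m jog '[[7,0,-2,0,2,0],[14,0,-4,0,4,0],[20,1,-5,0,5.4,-0.4],[27,1,-5,0,5.4,-0.4],[27,1,-5,0,5.4,-0.4],[27,1,-5,0,5.4,-0.4]]'; python3 - <<'E'
from h import *
plan2(.48,0,.117,8);plan2(.48,0,.037,8);print(np.round(bot.read_state()['qpos'],1))
E
```

```text
time_s: 12.42
tcp_pos: [0.4798, -0.0152, 0.1166]
tcp_rot: [[-0.99, 0.031, 0.139], [0.03, 1.0, -0.006], [-0.139, -0.002, -0.99]]
ft_force: [-0.4, 0.3, 0.0]
grip_width: 0.0799
row [ 0.   0.1 -0.4] [-0.1   0.01  0.04] tcp n a z [ 4.801e-01 -1.000e-04  1.166e-01] F n a z [-0.4  0.3  0. ] 12.425
row [11.1  0.3 78.8] [-0.1   0.01  0.04] tcp n a z [ 4.801e-01 -1.000e-04  1.166e-01] F n a z [-0.4  0.3  0. ] 12.425
[ -7.2  45.8   8.6 121.  -45.8   7.8 131.8]
```

```bash
python3 -m jog '[[3,0,20,0,0,0],[6,0,40,0,0,0],[8,0,56,0,0,0],[10,0,70,0,0,0],[11,0,79,0,0,0],[11,0,79,0,0,0],[11,0,79,0,0,0]]'; python3 - <<'E'
from h import *
plan2(.48,0,.037,8);print(np.round(bot.read_state()['qpos'],1))
report('d')
p2=bot.capture('scene');
c=p2['frame'][130:280,200:380];cv2.imwrite('pics/c3.png',cv2.cvtColor(cv2.resize(c,None,fx=4,fy=4),cv2.COLOR_RGB2BGR))
E
```

```text
time_s: 13.3
tcp_pos: [0.4932, -0.016, 0.0456]
tcp_rot: [[-0.992, 0.031, 0.119], [0.03, 1.0, -0.007], [-0.119, -0.004, -0.993]]
ft_force: [0.2, -0.1, -0.1]
grip_width: 0.0802
row [14.4  0.6  7. ] [-0.21 -1.15  0.06] tcp n a z [ 0.4934 -0.0005  0.0456] F n a z [ 0.2 -0.1 -0.1] 13.3
[ -2.7  54.5   0.9 118.7 -65.8   0.  151.8]
top (array([ 0.57839414, -0.01146016]), np.float64(-1.7608102763978204), np.float64(0.5369876463173663), ((578.9259033203125, -10.964035034179688), (210.7301483154297, 107.25081634521484), 88.3209457397461), 434)
  jar 0.76 [269. 196.  11.  18.] 53 [0.605  0.0148 0.0638]
scene (array([ 0.58009572, -0.01240431]), np.float64(-1.7161767134782573), np.float64(2.2601102720687996), ((570.4185791015625, -12.113014221191406), (212.5587158203125, 128.91854858398438), 88.2763442993164), 378)
```

View pics/c3.png

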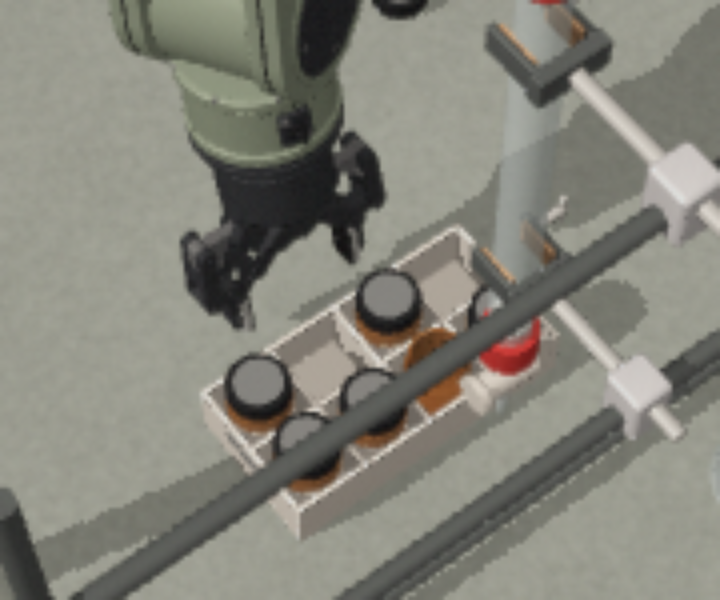

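```bash
python3 - <<'E'
from h import *
plan2(.493,0,.045,2)
E
python3 -m jog '[[0,0,0,0,2,0],[0,0,0,0,4,0],[0,0,0,0,5,0],[0,0,0,0,5,0]]'; python3 - <<'E'
from h import *
plan2(.493,0,.038,3);print(np.round(bot.read_state()['qpos'],1))
E
```

```text
row [-0.   0.2  0.7] [-0.14  4.81  0.06] tcp n a z [ 4.929e-01 -2.000e-04  4.570e-02] F n a z [ 0.3 -0.   0.5] 13.55
time_s: 14.05
tcp_pos: [0.4925, -0.0154, 0.0456]
tcp_rot: [[-0.999, 0.03, 0.031], [0.03, 1.0, -0.004], [-0.031, -0.003, -1.0]]
ft_force: [-0.3, 0.2, 0.1]
grip_width: 0.0798
row [-0.  -0.1  7.6] [-0.15 -1.22  0.1 ] tcp n a z [4.927e-01 1.000e-04 4.560e-02] F n a z [-0.3  0.1  0.1] 14.05
[-12.4  56.9  19.3 114.1 -61.9  18.  146.9]
```

```bash
python3 -m jog '[[0,-7,3,0,0,0],[0,-14,6,0,0,0],[0,-20,8,0,0,0],[0,-20,8,0,0,0]]'; python3 - <<'E'
from h import *
plan2(.513,-.02,.038,2);plan2(.513,-.02,.038,6);print(np.round(bot.read_state()['qpos'],1))
E
```

```text
time_s: 14.55
tcp_pos: [0.4918, -0.0363, 0.0376]
tcp_rot: [[-0.999, 0.032, 0.031], [0.032, 0.999, -0.003], [-0.031, -0.002, -1.0]]
ft_force: [-0.6, 0.0, 0.4]
grip_width: 0.0801
row [-20.3   0.8   0.2] [-0.11 -0.24 -0.03] tcp n a z [ 0.4927 -0.0208  0.0376] F n a z [-0.6 -0.   0.4] 14.55
row [-20.3   0.8   0.2] [-0.11 -4.24 -0.02] tcp n a z [ 0.4927 -0.0208  0.0376] F n a z [-0.6 -0.   0.4] 14.55
[ -9.   57.5  17.5 114.  -62.3  16.5 149.6]
```

```bash
python3 -m jog '[[-5,0,0,0,0,0],[-10,0,0,0,-1,0],[-14,0,0,0,-1,0],[-18,0,0,0,-2,0],[-22,0,0,0,-2,0],[-26,0,0,0,-3,0],[-30,0,0,0,-3,0],[-30,0,0,0,-3,0]]'; python3 - <<'E'
from h import *
plan2(.57,-.02,.038,8);print(np.round(bot.read_state()['qpos'],1))
report('e')
E
```

```text
time_s: 15.55
tcp_pos: [0.5223, -0.0365, 0.0386]
tcp_rot: [[-0.996, 0.031, 0.083], [0.03, 1.0, -0.005], [-0.084, -0.002, -0.997]]
ft_force: [0.5, 0.1, -0.1]
grip_width: 0.0798
row [-46.6   0.    4.6] [-0.11 -3.21  0.06] tcp n a z [ 0.5232 -0.02    0.0386] F n a z [ 0.5  0.1 -0.1] 15.55
[ -8.9  57.8  17.3 110.9 -62.9  16.2 149.6]
top (array([ 0.5886762 , -0.01131833]), np.float64(-1.8115015807845356), np.float64(0.5076640462091239), ((589.57080078125, -11.182960510253906), (210.47216796875, 105.59169006347656), 88.40629577636719), 344)
  jar 0.58 [269. 192.  14.  16.] 51 [0.614  0.0119 0.0643]
scene (array([ 0.59039802, -0.01232105]), np.float64(-1.6708245027317086), np.float64(1.3113013813831662), ((588.4400634765625, -11.919441223144531), (213.84466552734375, 114.60604858398438), 88.64392852783203), 371)
  jar 0.48 [313. 229.  13.  14.] 21 [0.6283 0.0104 0.0631]
```

View pics/escene.png

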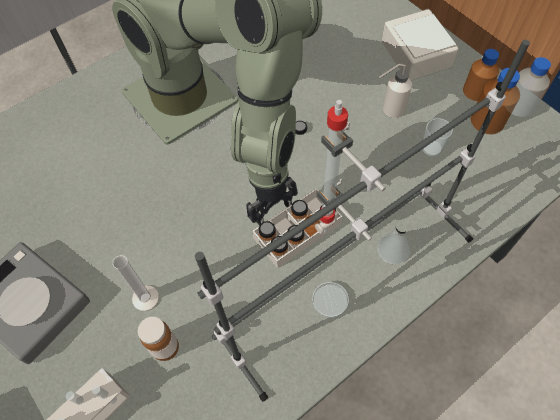

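```bash
python3 -m jog '[[-5,0,0.5,0,-1,0],[-10,0,1,0,-1,0],[-15,0,1.5,0,-2,0],[-20,0,2,0,-2,0],[-25,0,2.5,0,-3,0],[-30,0,3,0,-3,0],[-35,0,3.5,0,-4,0],[-35,0,3.5,0,-4,0]]'; python3 - <<'E'
from h import *
plan2(.57,-.02,.038,8);print(np.round(bot.read_state()['qpos'],1))
report('f')
E
```

```text
time_s: 16.75
tcp_pos: [0.5576, -0.0376, 0.0382]
tcp_rot: [[-0.988, 0.031, 0.154], [0.03, 1.0, -0.007], [-0.154, -0.002, -0.988]]
ft_force: [0.4, -0.1, 0.9]
grip_width: 0.0802
row [-11.4   0.1   1.9] [-0.1   0.84  0.04] tcp n a z [ 0.5585 -0.0201  0.0382] F n a z [ 0.4 -0.   0.9] 16.75
[ -7.5  58.2  15.  107.8 -64.8  13.6 150.9]
top (array([ 0.62481366, -0.01234617]), np.float64(-1.4752656689344321), np.float64(0.4406506720822725), ((625.5007934570312, -12.048042297363281), (210.50845336914062, 106.99879455566406), 88.4072036743164), 323)
  jar 0.78 [270. 178.  10.  16.] 53 [0.6501 0.0128 0.0645]
scene (array([ 0.62669928, -0.01354039]), np.float64(-1.5605920176281274), np.float64(1.1595725310883047), ((625.3153686523438, -13.104667663574219), (213.74002075195312, 112.70083618164062), 88.1556167602539), 391)
  jar 0.47 [322. 238.  19.  15.] 52 [0.656  0.0049 0.062 ]
  jar 0.25 [135. 284.  50.  58.] 44 [ 0.5077 -0.4263  0.0652]
```

View pics/fscene.png

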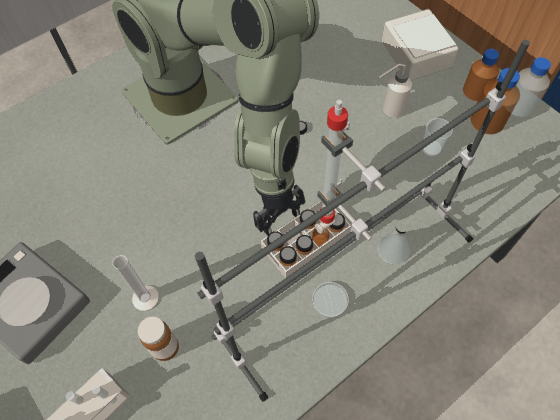

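View pics/ftop.png

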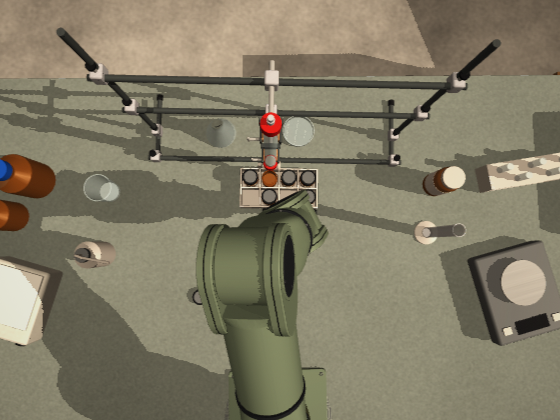

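About 17 mm remain, and the rack is parallel to the rail with the jar aligned. I'll finish in small steps, watching the force.

```bash
python3 -m jog '[[-3,0,0.5,0,0,0],[-6,0,1,0,0,0],[-9,0,1.5,0,0,0],[-12,0,2,0,0,0],[-12,0,2,0,0,0]]'; python3 - <<'E'
from h import *
plan2(.57,-.02,.038,8)
E
python3 -m jog '[[-1,0,0,0,0,0],[-2,0,0.3,0,0,0],[-2,0,0.3,0,0,0]]';python3 -m jog '[[-1,0,0.2,0,0,0],[-1,0,0.2,0,0,0]]';python3 -m jog '[[-1,0,0.2,0,0,0],[-1,0,0.2,0,0,0]]'; python3 - <<'E'
from h import *
report('g');plan2(.57,-.02,.038,8)
E
```

```text
time_s: 17.58
tcp_pos: [0.5692, -0.0377, 0.0379]
tcp_rot: [[-0.988, 0.03, 0.152], [0.03, 1.0, -0.006], [-0.152, -0.002, -0.988]]
ft_force: [-4.0, 2.1, 1.9]
grip_width: 0.0799
row [ 0.1 -0.2 -0.2] [-0.1   0.74  0.08] tcp n a z [ 0.5701 -0.0198  0.0379] F n a z [-4.   1.9  1.9] 17.575
time_s: 17.95
tcp_pos: [0.5712, -0.0379, 0.0379]
tcp_rot: [[-0.988, 0.031, 0.152], [0.03, 1.0, -0.006], [-0.152, -0.002, -0.988]]
ft_force: [-4.8, 0.6, 2.0]
grip_width: 0.0801
time_s: 18.2
tcp_pos: [0.5722, -0.038, 0.0378]
tcp_rot: [[-0.988, 0.031, 0.152], [0.03, 1.0, -0.007], [-0.152, -0.002, -0.988]]
ft_force: [-4.7, 0.4, 2.8]
grip_width: 0.0801
time_s: 18.45
tcp_pos: [0.5733, -0.038, 0.0378]
tcp_rot: [[-0.988, 0.031, 0.152], [0.03, 1.0, -0.006], [-0.152, -0.002, -0.988]]
ft_force: [-5.5, 1.3, 3.5]
grip_width: 0.0798
top (array([ 0.64012974, -0.01279334]), np.float64(-1.8273442289950166), np.float64(0.4750947241433135), ((639.502197265625, -12.347587585449219), (210.7112579345703, 102.8032455444336), 88.4782943725586), 252)
  jar 0.7 [268. 175.  14.  11.] 32 [0.6586 0.0139 0.0631]
  jar 0.35 [443. 179.  41.  35.] 66 [ 0.6284 -0.4408  0.0649]
scene (array([ 0.64163499, -0.01378494]), np.float64(-1.7286714417549682), np.float64(1.2094706444918695), ((639.7839965820312, -13.740707397460938), (213.5562286376953, 104.78253936767578), 88.31038665771484), 280)
  jar 0.64 [324. 242.  15.  16.] 51 [0.6713 0.0106 0.0631]
row [ 4.1 -0.  -0.8] [-0.1   0.76  0.06] tcp n a z [ 0.5742 -0.02    0.0378] F n a z [-5.2  0.5  1.9] 18.65
```

Still sliding at about 5 N, so it hasn't met the rail yet. I'll continue in 1 mm steps until the force rises.

```bash
for i in 1 2; do :; done; python3 -m jog '[[-1,0,0.2,0,0,0],[-1,0,0.2,0,0,0]]';python3 -m jog '[[-1,0,0.2,0,0,0],[-1,0,0.2,0,0,0]]';python3 -m jog '[[-1,0,0.2,0,0,0],[-1,0,0.2,0,0,0]]'
```

```text
time_s: 18.9
tcp_pos: [0.5742, -0.0381, 0.0378]
tcp_rot: [[-0.988, 0.031, 0.152], [0.03, 1.0, -0.007], [-0.152, -0.002, -0.988]]
ft_force: [-5.1, -0.7, 3.8]
grip_width: 0.0798
time_s: 19.15
tcp_pos: [0.5753, -0.0381, 0.0378]
tcp_rot: [[-0.988, 0.031, 0.152], [0.03, 1.0, -0.006], [-0.152, -0.002, -0.988]]
ft_force: [-5.5, 0.4, 3.3]
grip_width: 0.0798
time_s: 19.4
tcp_pos: [0.5763, -0.0381, 0.0377]
tcp_rot: [[-0.988, 0.031, 0.152], [0.03, 1.0, -0.006], [-0.152, -0.002, -0.988]]
ft_force: [-5.5, 0.1, 3.5]
grip_width: 0.08
```

```bash
python3 -m jog '[[-1,0,0.2,0,0,0],[-1,0,0.2,0,0,0]]';python3 - <<'E'
from h import *
report('i')
p=bot.capture('top');C=cloud(p);print(frameline(p,C))
c=p['frame'][140:220,220:340];cv2.imwrite('pics/ci.png',cv2.cvtColor(cv2.resize(c,None,fx=6,fy=6),cv2.COLOR_RGB2BGR))
p=bot.capture('scene');print(frameline(p,cloud(p)))
c=p['frame'][190:290,240:400];cv2.imwrite('pics/ci2.png',cv2.cvtColor(cv2.resize(c,None,fx=5,fy=5),cv2.COLOR_RGB2BGR))
E
```

```text
time_s: 19.65
tcp_pos: [0.5768, -0.0381, 0.0376]
tcp_rot: [[-0.988, 0.031, 0.151], [0.03, 1.0, -0.006], [-0.151, -0.002, -0.989]]
ft_force: [-9.7, 0.4, 7.5]
grip_width: 0.0798
top (array([ 0.64340657, -0.01297615]), np.float64(-1.7277015213008438), np.float64(0.39179538443731016), ((640.973876953125, -12.334991455078125), (210.23529052734375, 100.0055160522461), 88.32907104492188), 231)
  jar 0.53 [269. 174.  11.  12.] 31 [0.6593 0.0127 0.0628]
scene (array([ 0.64404437, -0.01384942]), np.float64(-1.6852363345085948), np.float64(1.1891278161642345), ((639.8145141601562, -14.335441589355469), (212.27418518066406, 101.98345947265625), 88.74307250976562), 237)
  jar 0.71 [327. 242.  16.  18.] 57 [0.6731 0.0104 0.062 ]
  jar 0.49 [306. 247.  74.  65.] 0 
(array([0.03024473, 0.70368892]), 769)
(array([0.03131588, 0.71014493]), 543)
```

View pics/ci.png

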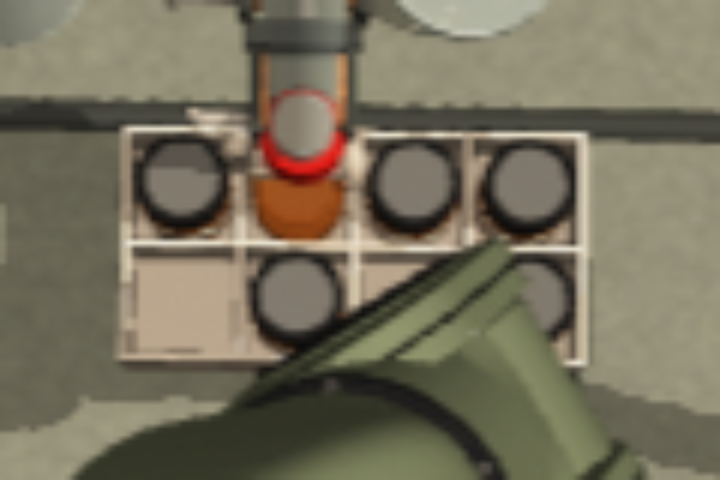

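View pics/ci2.png

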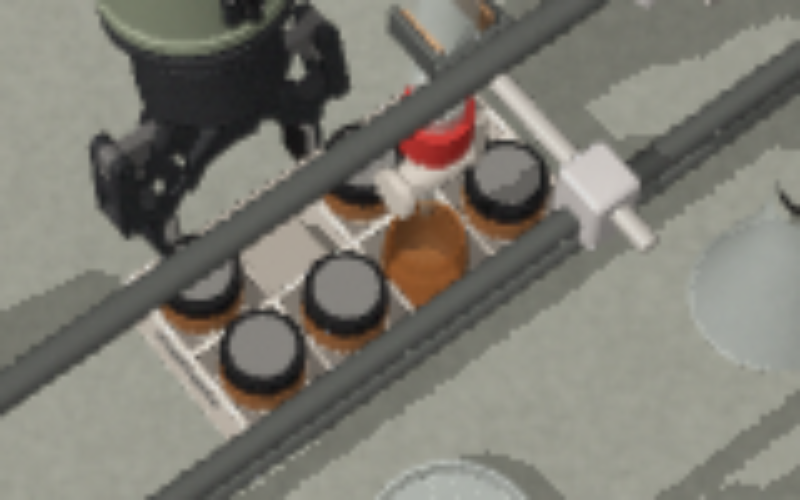

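Both views show the rack's back wall against the rail, and the force jumped, so it has made contact. I'll press slightly to seat both ends.

```bash
python3 -m jog '[[-1,0,0.2,0,0,0],[-1,0,0.2,0,0,0]]';python3 -m jog '[[-1,0,0.2,0,0,0],[-1,0,0.2,0,0,0],[-1,0,0.2,0,0,0]]'
```

```text
time_s: 20.2
tcp_pos: [0.577, -0.038, 0.0374]
tcp_rot: [[-0.988, 0.031, 0.15], [0.03, 1.0, -0.006], [-0.15, -0.001, -0.989]]
ft_force: [-17.8, 1.8, 11.0]
grip_width: 0.0799
time_s: 20.58
tcp_pos: [0.5772, -0.038, 0.0372]
tcp_rot: [[-0.989, 0.031, 0.148], [0.03, 1.0, -0.005], [-0.148, -0.001, -0.989]]
ft_force: [-23.8, 1.9, 15.4]
grip_width: 0.0798
```

```bash
python3 -m jog '[[4,0,-0.6,0,0,0],[12,0,-1.5,0,1,0],[22,0,-3,0,3,0],[35,0,-5,0,5,0],[50,0,-10,0,6,0],[62,0,-20,0,7,0],[65,0,-40,0,7,0],[65,0,-40,0,7,0]]'; python3 - <<'E'
from h import *
plan2(.5,-.02,.15,0);print(np.round(bot.read_state()['qpos'],1))
report('k')
E
```

```text
time_s: 21.58
tcp_pos: [0.5096, -0.036, 0.0689]
tcp_rot: [[-0.999, 0.031, 0.033], [0.03, 1.0, -0.003], [-0.033, -0.002, -0.999]]
ft_force: [0.3, -1.2, -0.6]
grip_width: 0.0798
row [  7.8  -0.2 -81.4] [-0.11  1.9   0.05] tcp n a z [ 0.5105 -0.02    0.0689] F n a z [ 0.3 -1.2 -0.6] 21.575
[-13.2  56.   25.8 110.4 -57.2  25.3 144. ]
top (array([ 0.64345672, -0.01293287]), np.float64(-1.6764884630834616), np.float64(0.4563773768728993), ((639.2669677734375, -12.345230102539062), (211.2550506591797, 99.21050262451172), 89.15458679199219), 316)
  jar 0.63 [280. 179.  77.  44.] 5 [ 0.6279 -0.0903  0.0701]
scene (array([ 0.64464184, -0.01380771]), np.float64(-1.786411332773617), np.float64(1.173821282411475), ((638.6201782226562, -14.101005554199219), (214.47218322753906, 102.02127075195312), 89.8478775024414), 255)
  jar 0.73 [327. 242.  17.  18.] 70 [0.6755 0.0117 0.0625]
  jar 0.42 [344. 229.  18.  20.] 196 [0.6763 0.0612 0.0654]
```

View pics/kscene.png

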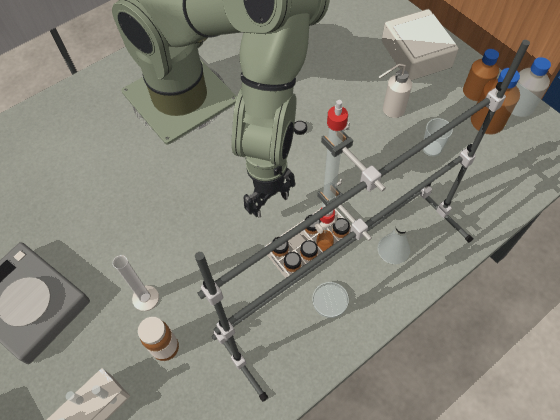

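View pics/ktop.png

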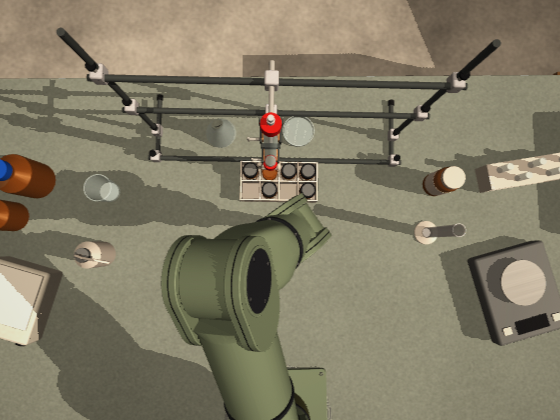

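```bash
python3 -m jog '[[2,0,-20,0,0,0],[4,0,-40,0,0,0],[6,0,-60,0,0,0],[8,0,-80,0,0,0],[8,0,-80,0,0,0],[8,0,-80,0,0,0]]'; python3 - <<'E'
from h import *
report('l');print(np.round(bot.read_state()['joint_vel'],2));bot.finish_job()
E
```

```text
time_s: 22.52
tcp_pos: [0.4986, -0.0354, 0.1462]
tcp_rot: [[-0.999, 0.03, 0.03], [0.03, 1.0, -0.003], [-0.03, -0.002, -1.0]]
ft_force: [-0.3, 0.5, -0.4]
grip_width: 0.0801
top (array([ 0.64341064, -0.01282099]), np.float64(-1.7765529980699684), np.float64(0.5389606000329917), ((639.4778442382812, -12.284706115722656), (211.14913940429688, 99.95413970947266), 89.26426696777344), 314)
scene (array([ 0.64445746, -0.01376525]), np.float64(-1.7317831324522979), np.float64(1.1398126125037216), ((641.0654296875, -13.630805969238281), (212.8607940673828, 102.14329528808594), 88.3309097290039), 256)
  jar 0.74 [326. 243.  18.  14.] 57 [0.6748 0.0076 0.0627]
[-0.08 -0.17  0.17 -0.05  0.06  0.02  0.02]
the job is handed in; nothing more can be done
```

The rack is against the rail with the open jar under the outlet, and I handed the job in at about 23 s; it gave no verdict.

I pushed the rack about 45 mm along the rail with the fingers on its −y end, which also turned it parallel to the rail. I then pushed it about 65 mm forward from the front with both fingers until it met the rail, and drew the hand back.

**What the last checks showed:**
- **Flush against the rail:** pushing took about 5 N while the rack slid, then rose to 24 N with almost no further movement. The rack stands at −1.75° and the rail at about −1.8°.
- **Jar under the outlet:** the rack's final pose puts the jar at about (0.668, 0.012), against the outlet at (0.669, 0.011). That is a few millimetres off at most, inside the 12 mm limit.
- **Everything else:** in the last pictures I looked at, the jars stood upright and the bystanders looked to be where they started. I judged the bystanders by eye and did not measure them again. The hand's force reading was back to zero, about 90 mm behind the rack.

**What disagreed or failed:**
- **Camera differences:** the scene camera's rail line was about 6 mm farther away than the top camera's, because it sees the bar's back side, so I used the top view. Its direct jar reading, (0.675, 0.008), is also offset, because only part of the mouth showed. In the final picture the top camera did not find the jar, as the column hides it.
- **Tilt:** I planned to tilt the hand 20° for the forward push, but joint 6 reached its limit, so I used 2–9°.

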